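Turn the walnut tumbler into a torch stand

ROBOT

A 6-joint arm with a two-finger parallel gripper is mounted at the origin on the work surface. World frame = base frame: x ahead of the robot, y to its left, z up, the work surface at z = 0. Lengths are in m, angles in rad, forces in N, time in s.
With the tool pointing down it reaches from about 0.3 to 0.85 m from the base axis. Payload 4.2 kg.
Tool frame: the origin (TCP) lies midway between the tips of the shut fingers; the grasp point (between the pads) lies 19 mm behind it; y points along the fingers, z is the direction in which the jaws open and shut, and the axes are right-handed (so a half turn about y gives the same grasp; the last joint's range is limited). The gripper opens to 91 mm and grips with 3 to 60 N. Pads are 32 mm wide; open, the fingers measure 118 mm over their backs; the gripper's body (76 mm by 178 mm) begins 60 mm behind the grasp point.
Start: joints at [1.173, 0.32, 1.565, -0, 1.257, -0.02], TCP at [0.212, 0.534, 0.214] pointing down, gripper open.
Joint ranges: [-3.11, 3.11], [-0.84, 2.01], [0.21, 2.61], [-1.34, 4.49], [0.05, 2.63], [-2.56, 2.56]. Speed limits (rad/s): [2.57, 2.57, 3.14, 3.14, 3.14, 3.14].

INTERFACE

Orientations are given as a 3x3 rotation matrix whose columns are the frame's x, y, z axes.
In Python, from plant import bot gives the robot as it stands.
- The arm moves only by the tool carry_out, never from a script. Its argument "commands" is a list of rows, each a list of 7 numbers: the shift along the world's x, y, z in cm, then the turn, a rotation vector about the world's x, y, z in units of 5 degrees (1.0 is 5 degrees), then the finger opening in cm, from 0 to 9.12. In form: [[x, y, z, rx, ry, rz, jaw], ...]. A call has 1 to 8 rows; each row shifts and turns the commanded pose from where the row before left it; what a row does not reach is not made up. A row lasts 1/12 s, in which the tool goes at most 41.7 mm and 7.16 degrees, less where a joint would pass 70% of its speed; a pose out of reach is approached as far as the arm can. A call is refused whole if a number of a shift passes 4.17 or a number of a turn 1, either way. A call with a gripper value outside its range is refused whole. The fingers move at their own pace and stop on an object; "grip_force" is the grip in N (left out, the last holds). Time passes only in rows, so rows that do not move let the fingers close. It gives the time, the measured TCP pose, the force and the opening at its end, in the units of the state.
- bot.state(): the state, without advancing time (a new reading comes with each control period).
- bot.get_image(name): name is "scene" or "top" or "wrist"; returns the picture (480x640x3 uint8, red, green, blue); there is no depth.
- bot.camera_info(name): a dict with "vertical_fov" (degrees; the focal length in pixels is half the picture's height over the tangent of half this angle, whatever the lens; pixels are square), "cx", "cy" (the principal point, pixels), "dist_coeffs" ([k1, k2, p1, p2, k3] as OpenCV has them; the pictures are not rectified), "view" (4x4, takes a point from world to camera coordinates). Camera axes: x right, y down, z forward; pixel columns grow to the right and rows downward; lengths in m; the calibration is good to about 2 mm. A picture is of the moment at which its call begins: read the wrist's pose just before it. camera_info takes no time and is no camera call; for the wrist camera it gives the pose at the moment of the call.
- bot.sign_off(): hands the job in, once; it reports no verdict.
The state is a dict: "t": time; "qpos": joint angles; "qvel": joint speeds; "joint_torque": joint torques, N m; "position": TCP position; "orientation": TCP orientation; "wrist_force": force on the tool from outside, world axes, zero at the start; "moment": the same for the moment, N m; "opening": opening from 0.0 (shut) to 1.0 (fully open).
Only numpy, scipy, OpenCV 4.12 (cv2) and the standard library are available. Lean on these libraries where they do the work, as an engineer would, in place of code of your own. Each camera call takes 0.05 s, during which the arm holds its last target. There are 200 camera calls.

TASK

The torch keeps getting knocked over, so make it a stand out of the steel tumbler: pick the tumbler up and tip its two walnuts out into the wooden tray, then stand the empty tumbler upright in the grey ring holder, fully down on the counter, and only then stand the torch in the tumbler, lamp head up and tail on the bottom. Leave the spice jar, the spanner and the pliers where they are.

Things in the scene. Friction and masses are not known exactly. Their poses are not given: they have to be found in the camera images.
- tumbler: Straight round steel tumbler, loose, 150 g: 60 mm outside diameter, 110 mm high, wall 2 mm, bottom 3 mm thick, mouth open. It stands upright on the counter at the start with two walnuts in it. Origin: centre of its underside; z axis points out of the mouth.
- tumbler_rim (a point): Centre of the tumbler's mouth, 110 mm along z from the tumbler's origin.
- walnut0: A walnut, large and rigid, about 42 mm across and 44 mm long, 22 g. Origin: its middle. It starts in the tumbler.
- walnut1: A second walnut, the same. It starts in the tumbler.
- tray: Open wooden tray, fixed to the counter: 200 mm along its x, 160 mm along its y, 60 mm high, walls and floor 8 mm thick. Origin: centre of its underside; z up.
- holder: Grey plastic ring holder, fixed to the counter: 94 mm outside, 68 mm inside diameter, 30 mm high, open through to the counter, so what stands in it stands on the counter. Origin: centre of its underside; z up.
- torch: Blue plastic torch, loose, 200 g, 180 mm long, standing on its tail on the counter at the start. Barrel 36 mm diameter from the tail to 125 mm, widening to a round lamp head 48 mm in diameter from 145 to 178 mm. Origin: centre of the tail face; z axis points along the torch to the lamp head.
- jar: Glass spice jar with a steel cap, capped and empty, 56 mm diameter, 95 mm high, standing loose beyond the work; to be left alone. Origin: centre of its underside.
- spanner: Steel spanner, 170 mm long, lying loose on the counter beyond the work; to be left alone. Origin near its middle, x along its length.
- pliers: Needle-nose pliers with grey plastic handles, 165 mm long, 50 mm wide, 12 mm thick, lying loose on the counter beyond the work; to be left alone. Origin near the pivot on the underside, x towards the jaws.
Things that resemble listed ones, but are neither listed nor needed, are in the scene too. What is meant by the torch is not pink or yellow, and is the larger of those in its own colour.

How it is judged:
On the way, in this order (a step that is already met when the one before it is completed fails the run):
1. the two walnuts lie in the tray while the tumbler that was tipped is still on its side or mouth down (x of walnut0 in the frame of tray between -0.095 and 0.095 m and y of walnut0 in the frame of tray between -0.075 and 0.075 m and z of walnut0 in the frame of tray between 0 and 0.06 m and x of walnut1 in the frame of tray between -0.095 and 0.095 m and y of walnut1 in the frame of tray between -0.075 and 0.075 m and z of walnut1 in the frame of tray between 0 and 0.06 m and angle between tumbler's own z axis and vertical above 0.8 rad), for 0.1 s.
2. the empty tumbler stands upright in the ring holder, down on the counter (z of tumbler in the frame of holder below 0.006 m and horizontal distance between tumbler and holder below 0.01 m and angle between tumbler's own z axis and vertical below 0.12 rad), for 0.2 s.
3. the torch stands in the tumbler, lamp head up (all of step 2 and z of torch in the frame of tumbler between -0.005 and 0.014 m and horizontal distance between torch and tumbler below 0.02 m and angle between torch's own z axis and vertical below 0.27 rad), for 0.2 s.
At the end, for the whole second after the job is handed in: Walnuts' middles within the tray's walls, below 60 mm; tumbler in the ring: underside within 6 mm of the counter, 10 mm off-centre at most, tilt under 0.12 rad; torch in the tumbler: tail under 14 mm above its underside, within 20 mm of its centre, head up, tilt under 0.27 rad; both at rest (all of step 3 and x of walnut0 in the frame of tray between -0.095 and 0.095 m and y of walnut0 in the frame of tray between -0.075 and 0.075 m and z of walnut0 in the frame of tray between 0 and 0.06 m and x of walnut1 in the frame of tray between -0.095 and 0.095 m and y of walnut1 in the frame of tray between -0.075 and 0.075 m and z of walnut1 in the frame of tray between 0 and 0.06 m and linear speed of each of tumbler, torch below 0.02 m/s); the robot touches nothing.
It fails at once if the jar moved more than 30 mm (distance of jar from where it was at the start of the episode above 0.03 m).
It fails at once if the spanner moved more than 30 mm (distance of spanner from where it was at the start of the episode above 0.03 m).
It fails at once if the pliers moved more than 30 mm (distance of pliers from where it was at the start of the episode above 0.03 m).
It also fails if it takes over 72 s, if anything falls off the work surface, if the arm or the gripper's body presses on something with over 40 N, if the wrist force passes 120 N, or if a joint passes its speed limit or range.

## Working session

There is one attempt and no reset: what is moved stays moved. The work goes in short steps, Python scripts to look and compute and a tool call to move; the robot and the scene stay as the last step left them, time stands still between calls to the robot, and variables do not carry over. Pictures are saved under pics/ and viewed, on a budget of 10 in all, crops included, one or two more only if the job needs it, and the job is handed in when it is done.

Besides the shell and the picture viewer there is one more tool, called after ">>>" as name(argument=value, ...) on one line, values as JSON. carry_out: Moves the arm, as the interface text tells. Its arguments: {"type":"object","properties":{"commands":{"type":"array"},"grip_force":{"type":"number"}},"required":["commands"]}

```bash
mkdir -p pics; python3 - <<'E'
from plant import bot
import cv2,numpy as np
s=bot.state();print({k:np.round(v,3).tolist() for k,v in s.items()})
for n in("scene","top"):
    im=bot.get_image(n);cv2.imwrite(f"pics/{n}0.png",im[:,:,::-1])
    c=bot.camera_info(n);print(n,{k:np.round(v,4).tolist() for k,v in c.items()})
E
```

```text
{'t': 0.0, 'qpos': [1.173, 0.32, 1.566, -0.0, 1.257, -0.02], 'qvel': [-0.001, -0.0, 0.001, -0.0, -0.0, -0.001], 'joint_torque': [0.001, -41.244, -23.197, 0.073, 0.046, -0.0], 'position': [0.212, 0.534, 0.213], 'orientation': [[0.929, -0.001, 0.369], [-0.369, -0.002, 0.929], [-0.0, -1.0, -0.002]], 'wrist_force': [-0.63, 1.152, -0.27], 'moment': [-0.078, 0.028, -0.009], 'opening': 1.003}
scene {'vertical_fov': 57.1719, 'cx': 320.3855, 'cy': 238.365, 'dist_coeffs': [0.0174, 0.0, 0.0, 0.0, 0.0], 'view': [[-0.2206, 0.9753, -0.0122, 0.0452], [0.7552, 0.1629, -0.6349, -0.3999], [-0.6172, -0.1492, -0.7725, 1.3484], [0.0, 0.0, 0.0, 1.0]]}
top {'vertical_fov': 43.3133, 'cx': 325.0283, 'cy': 242.2927, 'dist_coeffs': [0.0243, 0.0, 0.0, 0.0, 0.0], 'view': [[0.0111, -0.9999, -0.0062, 0.0666], [-0.9949, -0.0104, -0.1, 0.576], [0.0999, 0.0073, -0.995, 1.15], [0.0, 0.0, 0.0, 1.0]]}
```

View pics/scene0.png

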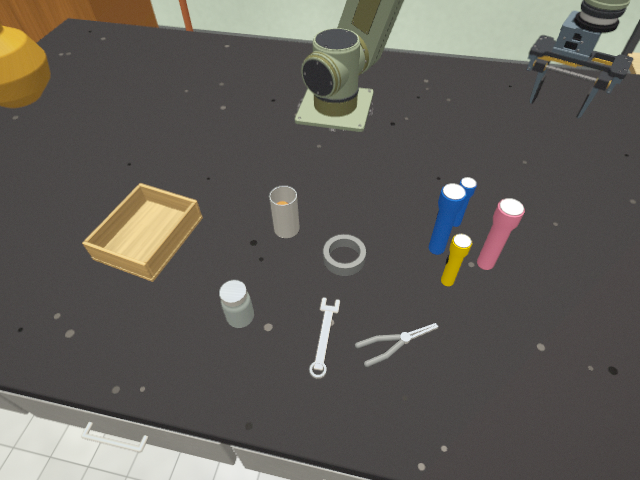

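View pics/top0.png

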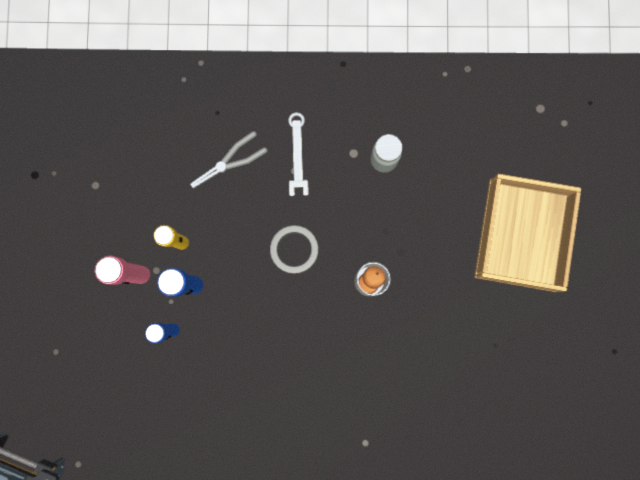

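Scene view: tumbler at (285,212), ring at (344,254), large blue torch at (452,192), small blue one behind it at (468,184), and tray at (145,230). Top view: tumbler rim at (373,279), ring (294,249), torch head (172,282), small blue (155,333), yellow (165,236), pink (110,270), tray (530,233), jar (388,150).

```bash
cat > h.py <<'E'
from plant import bot
import cv2,numpy as np
def K(c):
    f=240/np.tan(np.radians(c["vertical_fov"])/2);return np.array([[f,0,c["cx"]],[0,f,c["cy"]],[0,0,1]])
def cast(c,uv,z):
    uv=np.asarray(uv,float).reshape(-1,1,2);p=cv2.undistortPoints(uv,K(c),np.array(c["dist_coeffs"]))[:,0]
    V=np.array(c["view"]);R=V[:3,:3];o=-R.T@V[:3,3];d=np.c_[p,np.ones(len(p))]@R
    return o+d*((z-o[2])/d[:,2])[:,None]
def proj(c,P):
    V=np.array(c["view"]);r,_=cv2.Rodrigues(V[:3,:3])
    return cv2.projectPoints(np.asarray(P,float).reshape(-1,1,3),r,V[:3,3],K(c),np.array(c["dist_coeffs"]))[0][:,0]
def circ(P): # least squares circle in xy
    A=np.c_[2*P[:,:2],np.ones(len(P))];s=np.linalg.lstsq(A,(P[:,:2]**2).sum(1),rcond=None)[0]
    return s[:2].round(4),round(float(np.sqrt(s[2]+s[0]**2+s[1]**2)),4)
def blob(mask,x0,y0,x1,y1,hull=True):
    m=np.zeros_like(mask);m[y0:y1,x0:x1]=mask[y0:y1,x0:x1]
    c=max(cv2.findContours(m,cv2.RETR_EXTERNAL,cv2.CHAIN_APPROX_NONE)[0],key=cv2.contourArea)
    return (cv2.convexHull(c) if hull else c)[:,0].astype(float)
E
python3 - <<'E'
from h import *
im=cv2.imread("pics/top0.png");c=bot.camera_info("top")
hsv=cv2.cvtColor(im,cv2.COLOR_BGR2HSV);V=hsv[:,:,2];S=hsv[:,:,1]
br=((V>95)*255).astype(np.uint8);wh=((V>190)&(S<60)).astype(np.uint8)*255
print("ring",circ(cast(c,blob(br,262,218,326,282),.03)))
print("tumbler",circ(cast(c,blob(br,350,258,398,302),.11)))
for n,b,z in(("torch",(150,262,192,302),.178),("small",(140,318,168,350),.14),("yellow",(150,222,178,250),.14),("pink",(90,252,128,290),.178)):
    p=blob(wh,*b);print(n,circ(cast(c,p,z)),p.mean(0))
print("jar",circ(cast(c,blob(wh,370,130,408,165),.095)))
w=((S>60)&(V>100)).astype(np.uint8)*255
p=blob(w,465,165,590,300);r=cv2.minAreaRect(cast(c,p,.06)[:,:2].astype(np.float32));print("tray",r)
cs=bot.camera_info("scene")
P=[(.5,-.02,.11)];print(proj(cs,P))
# two-view check: scene head centres
s=cv2.imread("pics/scene0.png");h2=cv2.cvtColor(s,cv2.COLOR_BGR2HSV);w2=((h2[:,:,2]>190)&(h2[:,:,1]<60)).astype(np.uint8)*255
for n,b in(("torch",(438,180,468,204)),("small",(458,176,480,192)),("yellow",(450,232,474,250)),("pink",(494,196,526,220))):
    q=blob(w2,*b); uv=cv2.fitEllipse(q.astype(np.float32))[0]
    bt={"torch":(150,262,192,302),"small":(140,318,168,350),"yellow":(150,222,178,250),"pink":(90,252,128,290)}[n]
    ut=cv2.fitEllipse(blob(wh,*bt).astype(np.float32))[0]
    zs=np.linspace(.05,.25,201);d=[np.linalg.norm(cast(cs,uv,z)-cast(c,ut,z)) for z in zs];k=int(np.argmin(d))
    print(n,"z",zs[k],"gap",d[k],cast(c,ut,zs[k])[0].round(4))
E
```

```text
ring (array([0.5617, 0.1337]), 0.0474)
tumbler (array([ 0.5016, -0.0139]), 0.032)
torch (array([0.4908, 0.3324]), 0.0212) [170.5        281.58333333]
small (array([0.4028, 0.3673]), 0.015) [154.11764706 332.17647059]
yellow (array([0.5748, 0.3585]), 0.016) [162.58823529 234.41176471]
pink (array([0.5104, 0.4395]), 0.0213) [107.55 270.45]
jar (array([ 0.7485, -0.044 ]), 0.0242)
tray ((0.5956705212593079, -0.3112601041793823), (0.17454645037651062, 0.2065940946340561), 80.44468688964844)
[[280.8607033  194.48631264]]
torch z 0.183 gap 0.0008065619564001208 [0.4906 0.3311 0.183 ]
small z 0.133 gap 0.000822631007653195 [0.4025 0.3693 0.133 ]
yellow z 0.14 gap 0.0005597291481698484 [0.5748 0.3585 0.14  ]
pink z 0.183 gap 9.872322048599559e-05 [0.5101 0.4377 0.183 ]
```

>>> carry_out(commands=[[1.5,-3,1.5,0,0,-1,9.1],[1.5,-3,1.5,0,0,-1,9.1],[1.8,-3.6,1.5,0,0,-1,9.1],[1.8,-3.6,1.5,0,0,-1,9.1],[1.8,-3.6,1.5,0,0,-1,9.1],[1.8,-3.6,1.5,0,0,-1,9.1],[1.8,-3.6,1,0,0,-1,9.1],[1.8,-3.6,0,0,0,-1,9.1]])

```text
t: 0.77
position: [0.349, 0.2616, 0.3142]
orientation: [[0.472, 0.004, 0.882], [-0.882, 0.002, 0.472], [-0.0, -1.0, 0.004]]
wrist_force: [0.8, -0.1, -0.4]
opening: 0.995
```

>>> carry_out(commands=[[1.8,-3.6,0,0,0,-1,9.1],[1.8,-3.6,0,0,0,-1,9.1],[1.8,-3.6,0,0,0,-1,9.1],[1.8,-3.6,0,0,0,-1,9.1],[0,-3,0,0,0,-1,9.1],[-0.5,-3,0,0,0,-1,9.1],[-0.5,-3,0,0,0,-1,9.1],[-0.5,-3,0,0,0,-1,9.1]])

```text
t: 1.43
position: [0.4043, -0.0027, 0.3117]
orientation: [[-0.206, -0.001, 0.979], [-0.979, 0.0, -0.206], [0.0, -1.0, -0.001]]
wrist_force: [-0.1, -0.4, 0.8]
opening: 0.995
```

>>> carry_out(commands=[[-0.5,-3,0,0,0,-1,9.1],[-0.5,-3,0,0,0,-1,9.1],[-0.5,-3,0,0,0,-1,9.1],[-0.5,-3,0,0,0,-1,9.1],[-0.5,-3,0,0,0,-1,9.1],[-0.5,-3,0,0,0,-1,9.1],[-0.5,-3,0,0,0,-0.7,9.1],[0,0,0,0,0,0,9.1]])

```text
t: 2.1
position: [0.369, -0.2154, 0.3116]
orientation: [[-0.714, -0.001, 0.7], [-0.7, -0.002, -0.714], [0.003, -1.0, 0.001]]
wrist_force: [0.0, 0.1, -0.5]
opening: 0.998
```

```bash
cat >> h.py <<'E'
def st():
    s=bot.state()
    for k in("t","qpos","position","orientation","wrist_force","opening"):print(k,np.round(s[k],3).tolist())
E
python3 -c "from h import *;st()"
```

```text
t 2.1
qpos [-0.553, 0.03, 1.684, -0.003, 1.427, 0.242]
position [0.369, -0.215, 0.312]
orientation [[-0.714, -0.001, 0.7], [-0.7, -0.002, -0.714], [0.003, -1.0, 0.001]]
wrist_force [0.037, 0.066, -0.517]
opening 0.998
```

>>> carry_out(commands=[[0,0,0,0.7,-0.7,0,9.1],[0,0,0,0.7,-0.7,0,9.1],[0,0,0,0.7,-0.7,0,9.1],[0,0,0,0.7,-0.7,0,9.1],[0,0,0,0.7,-0.7,0,9.1],[0,0,0,0.7,-0.7,0,9.1],[0,0,0,0.7,-0.7,0,9.1],[0,0,0,0.7,-0.7,0,9.1]])

```text
t: 2.77
position: [0.37, -0.211, 0.3125]
orientation: [[-0.544, 0.454, 0.706], [-0.542, 0.452, -0.708], [-0.641, -0.768, -0.0]]
wrist_force: [0.2, -0.5, -0.7]
opening: 0.995
```

```bash
python3 -c "from h import *;st()"
```

```text
t 2.767
qpos [-1.058, 0.063, 1.842, 0.668, 1.48, -0.417]
position [0.37, -0.211, 0.313]
orientation [[-0.544, 0.454, 0.706], [-0.542, 0.452, -0.708], [-0.641, -0.768, -0.0]]
wrist_force [0.209, -0.542, -0.704]
opening 0.995
```

>>> carry_out(commands=[[0.7,1.2,0,0.7,-0.7,0,9.1],[0.7,1.2,0,0.7,-0.7,0,9.1],[0.7,1.2,0,0.7,-0.7,0,9.1],[0.7,1.2,-1,0.7,-0.7,0,9.1],[0.7,1.2,-1,0.7,-0.7,0,9.1],[0.7,1.2,-1,0.7,-0.7,0,9.1],[0.7,1.2,-1,0.7,-0.7,0,9.1],[0.7,1.2,-1,0.7,-0.7,0,9.1]])

```text
t: 3.43
position: [0.4263, -0.1147, 0.262]
orientation: [[-0.131, 0.696, 0.706], [-0.13, 0.694, -0.708], [-0.983, -0.185, -0.001]]
wrist_force: [-0.2, 0.5, -0.9]
opening: 0.997
```

>>> carry_out(commands=[[0.7,1.2,-1,0.7,-0.7,0,9.1],[0.5,1.2,-1,0.7,-0.7,0,9.1],[0,0,-2,0,0,0,9.1],[0,0,-2,0,0,0,9.1],[0,0,0,0,0,0,9.1]])

```text
t: 3.85
position: [0.4382, -0.0908, 0.1993]
orientation: [[-0.018, 0.706, 0.708], [-0.005, 0.708, -0.706], [-1.0, -0.016, -0.009]]
wrist_force: [-0.2, -0.7, 0.7]
opening: 0.997
```

```bash
python3 -c "
from h import *;st()
cv2.imwrite('pics/scene1.png',bot.get_image('scene')[:,:,::-1])"
```

```text
t 3.85
qpos [-1.051, 0.624, 2.363, 1.305, 1.595, -1.413]
position [0.438, -0.091, 0.199]
orientation [[-0.018, 0.706, 0.708], [-0.005, 0.708, -0.706], [-1.0, -0.016, -0.009]]
wrist_force [-0.166, -0.688, 0.68]
opening 0.997
```

View pics/scene1.png

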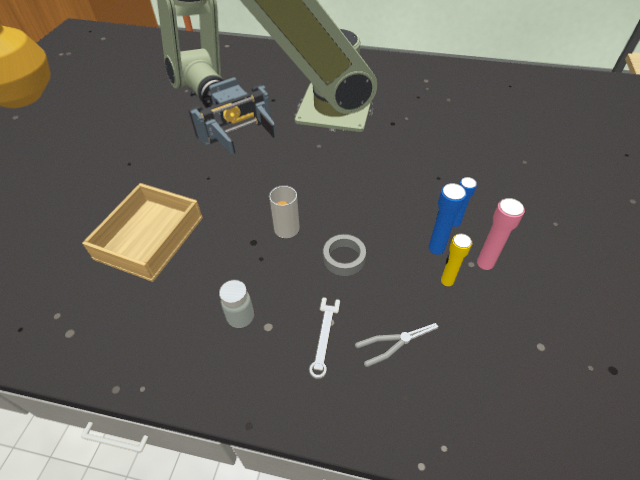

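Tool is level and points at the tumbler (285,212); the way in is clear.

>>> carry_out(commands=[[0,0.3,-1.9,0,0,0,9.1],[0,0.3,-1.9,0,0,0,9.1],[0,0.3,-1.9,0,0,0,9.1],[0,0.3,-1.9,0,0,0,9.1],[0.1,0.3,-1.9,0,0,0,9.1],[0.1,0.3,-1.5,0,0,0,9.1],[0,0,0,0,0,0,9.1]])

```text
t: 4.48
position: [0.4405, -0.0736, 0.0912]
orientation: [[-0.014, 0.707, 0.707], [-0.009, 0.707, -0.707], [-1.0, -0.016, -0.003]]
wrist_force: [-0.4, -0.3, 0.7]
opening: 1.0
```

```bash
python3 -c "
from h import *;st()
i=bot.camera_info('wrist');print(proj(i,[(.5016,-.0139,.11),(.5016,-.0139,0)]))
cv2.imwrite('pics/w1.png',bot.get_image('wrist')[:,:,::-1])"
```

```text
t 4.483
qpos [-1.023, 0.911, 2.403, 1.339, 1.514, -1.735]
position [0.441, -0.074, 0.091]
orientation [[-0.014, 0.707, 0.707], [-0.009, 0.707, -0.707], [-1.0, -0.016, -0.003]]
wrist_force [-0.449, -0.344, 0.659]
opening 1.0
[[325.80413279 214.5705235 ]
 [325.99702792 340.75321843]]
```

View pics/w1.png

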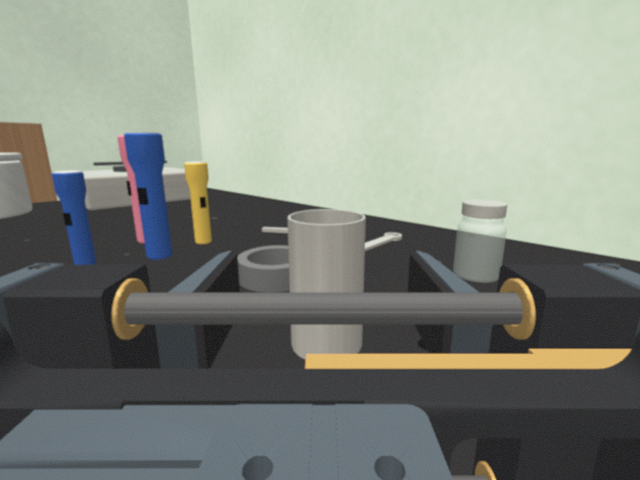

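Wrist view: tumbler at (326,285), centred between the fingers, with nothing else in the gap.

>>> carry_out(commands=[[1.4,1.4,0,0,0,0,9.1],[1.4,1.4,0,0,0,0,9.1],[1.4,1.4,0,0,0,0,9.1],[1.4,1.4,0,0,0,0,9.1],[1,1,0,0,0,0,9.1],[0.8,0.8,0,0,0,0,9.1],[0,0,0,0,0,0,9.1]])

```text
t: 5.12
position: [0.5145, 0.0022, 0.0944]
orientation: [[-0.009, 0.705, 0.709], [-0.011, 0.709, -0.705], [-1.0, -0.014, 0.001]]
wrist_force: [-0.6, 0.5, 0.2]
opening: 0.995
```

>>> carry_out(commands=[[0,0,0,0,0,0,5],[0,0,0,0,0,0,5],[0,0,0,0,0,0,5],[0,0,0,0,0,0,5],[0,0,0,0,0,0,5],[0,0,0,0,0,0,5],[0,0,0,0,0,0,5],[0,0,0,0,0,0,5]], grip_force=30)

```text
t: 5.78
position: [0.5143, 0.0001, 0.0925]
orientation: [[-0.012, 0.708, 0.706], [-0.009, 0.706, -0.708], [-1.0, -0.015, -0.002]]
wrist_force: [0.1, -2.4, 2.8]
opening: 0.649
```

```bash
python3 -c "from h import *;st()"
```

```text
t 5.783
qpos [-0.74, 0.913, 2.421, 1.62, 1.565, -1.761]
position [0.514, 0.0, 0.092]
orientation [[-0.012, 0.708, 0.706], [-0.009, 0.706, -0.708], [-1.0, -0.015, -0.002]]
wrist_force [0.085, -2.426, 2.794]
opening 0.649
```

>>> carry_out(commands=[[0,0,1,0,0,0,5],[0,0,2,0,0,0,5],[0,0,3,0,0,0,5],[0,0,3,0,0,0,5],[0,-1,2,0,0,0,5],[0.5,-2,0,0,0,0,5],[0.6,-2.5,0,0,0,0,5],[0.6,-2.5,0,0,0,0,5]])

```text
t: 6.45
position: [0.5305, -0.0792, 0.2016]
orientation: [[-0.016, 0.706, 0.708], [-0.011, 0.708, -0.706], [-1.0, -0.019, -0.003]]
wrist_force: [0.6, 0.9, -2.1]
opening: 0.655
```

>>> carry_out(commands=[[0.6,-2.5,0,0,0,0,5],[0.6,-2.5,0,0,0,0,5],[0.6,-2.5,0,0,0,0,5],[0.6,-2.5,0,0,0,0,5],[0.6,-2.5,0,0,0,0,5],[0.6,-2.5,0,0,0,0,5],[0.6,-2,0,0,0,0,5],[0,-1.2,0,0,0,0,5]])

```text
t: 7.12
position: [0.5736, -0.2631, 0.2004]
orientation: [[-0.015, 0.708, 0.706], [-0.011, 0.706, -0.708], [-1.0, -0.019, -0.003]]
wrist_force: [-0.2, -0.5, -2.3]
opening: 0.652
```

```bash
python3 -c "
from h import *;st()
cv2.imwrite('pics/scene2.png',bot.get_image('scene')[:,:,::-1])"
```

```text
t 7.117
qpos [-0.998, 0.749, 1.834, 1.381, 1.666, -1.021]
position [0.574, -0.263, 0.2]
orientation [[-0.015, 0.708, 0.706], [-0.011, 0.706, -0.708], [-1.0, -0.019, -0.003]]
wrist_force [-0.174, -0.468, -2.255]
opening 0.652
```

View pics/scene2.png

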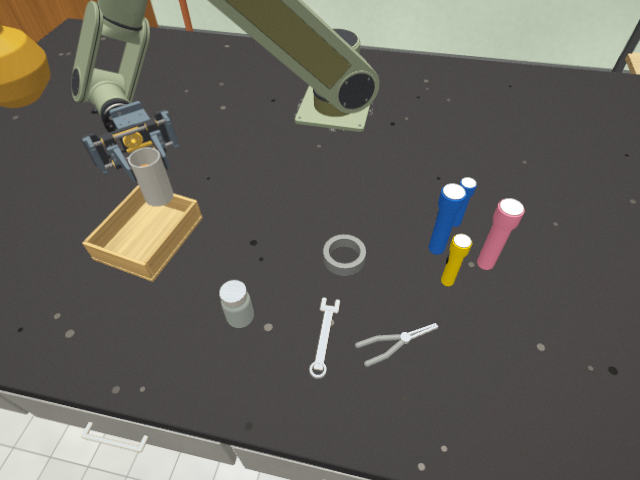

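>>> carry_out(commands=[[0,0,0,0.7,0.7,0,5],[0,0,0,0.7,0.7,0,5],[0,0,-0.2,0.7,0.7,0,5],[0,0,-0.3,0.7,0.7,0,5],[0,0,-0.3,0.7,0.7,0,5],[0,0,-0.3,0.7,0.7,0,5],[0,0,-0.3,0.7,0.7,0,5],[0,0,-0.3,0.7,0.7,0,5]])

```text
t: 7.83
position: [0.5724, -0.2599, 0.1837]
orientation: [[-0.469, 0.699, 0.54], [0.443, 0.715, -0.541], [-0.764, -0.014, -0.645]]
wrist_force: [0.1, -0.3, -0.9]
opening: 0.651
```

>>> carry_out(commands=[[0,0,-0.3,0.7,0.7,0,5],[0,0,0,0.7,0.7,0,5],[0,0,0,0.7,0.7,0,5],[0,0,0,0.7,0.7,0,5],[0,0,0,0.7,0.7,0,5],[0,0,0,0.7,0.7,0,5],[0,0,0,0.5,0.5,0,5],[0,0,0,0.5,0.5,0,5]])

```text
t: 8.5
position: [0.5724, -0.26, 0.1808]
orientation: [[-0.701, 0.695, 0.16], [0.676, 0.719, -0.162], [-0.228, -0.006, -0.974]]
wrist_force: [0.6, 0.6, -1.9]
opening: 0.654
```

>>> carry_out(commands=[[0,0,0,0.5,0.5,0,5],[0,0,0,0.5,0.5,0,5],[0,0,0,0.5,0.5,0,5],[0,0,0,0.5,0.5,0,5],[0,0,0,0.5,0.5,0,5],[0,0,0,0.5,0.5,0,5],[0,0,0,0.5,0.5,0,5],[0,0,0,0.5,0.5,0,5]])

```text
t: 9.17
position: [0.5724, -0.26, 0.1808]
orientation: [[-0.694, 0.695, -0.186], [0.671, 0.719, 0.183], [0.261, 0.002, -0.965]]
wrist_force: [1.2, -0.0, -3.2]
opening: 0.651
```

>>> carry_out(commands=[[0,0,0,0.7,0.7,0,5],[0,0,0,0.7,0.7,0,5],[0,0,0,0.7,0.7,0,5],[0,0,0,0.7,0.7,0,5],[0,0,0,0,0,0,5],[0,0,0,0,0,0,5],[0,0,0,0,0,0,5],[0,0,0,0,0,0,5]])

```text
t: 9.83
position: [0.5728, -0.2609, 0.1819]
orientation: [[-0.593, 0.698, -0.402], [0.571, 0.717, 0.401], [0.567, 0.008, -0.824]]
wrist_force: [1.1, -1.5, -1.2]
opening: 0.65
```

```bash
python3 -c "
from h import *;st()
a=bot.get_image('scene')[:,:,::-1][140:300,60:240];b=bot.get_image('top')[:,:,::-1][140:340,420:620]
cv2.imwrite('pics/p3.png',np.hstack([cv2.resize(a,(400,400)),cv2.resize(b,(400,400))]))"
```

```text
t 9.833
qpos [-0.996, 0.795, 1.834, 1.379, 1.687, 1.106]
position [0.573, -0.261, 0.182]
orientation [[-0.593, 0.698, -0.402], [0.571, 0.717, 0.401], [0.567, 0.008, -0.824]]
wrist_force [1.061, -1.54, -1.166]
opening 0.65
```

View pics/p3.png

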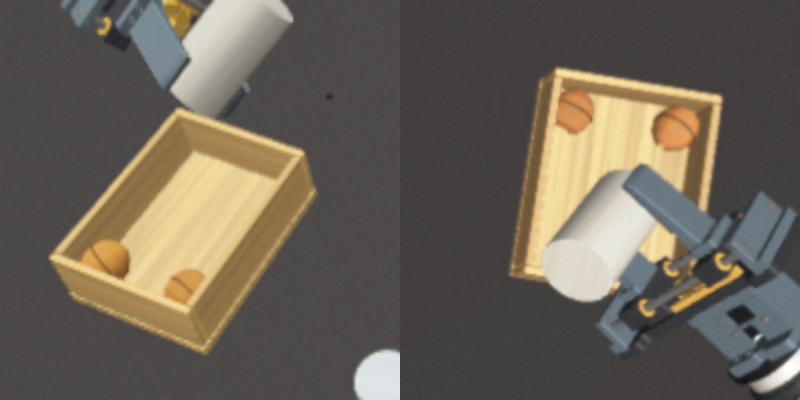

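Both walnuts lie in the tray: right half at (575,110) and (676,128). The emptied tumbler is still tipped at about 125°.

>>> carry_out(commands=[[0,0,0.8,-0.7,-0.7,0,5],[0,0,0.8,-0.7,-0.7,0,5],[0,0.5,0.8,-0.7,-0.7,0,5],[0,1,0.6,-0.7,-0.7,0,5],[0,1.5,0,-0.7,-0.7,0,5],[0,1.9,0,-0.7,-0.7,0,5],[0,1.9,0,-0.7,-0.7,0,5],[0,1.9,0,-0.7,-0.7,0,5]])

```text
t: 10.6
position: [0.5729, -0.1735, 0.2122]
orientation: [[-0.715, 0.696, 0.065], [0.693, 0.718, -0.066], [-0.093, -0.002, -0.996]]
wrist_force: [0.7, -0.4, -1.5]
opening: 0.648
```

>>> carry_out(commands=[[0,1.9,0,-0.7,-0.7,0,5],[0,1.9,0,-0.7,-0.7,0,5],[0,1.9,0,-0.7,-0.7,0,5],[0,1.9,0,-0.7,-0.7,0,5],[0,1.9,0,-0.7,-0.7,0,5],[0,1.9,0,-0.7,-0.7,0,5],[0,1.9,0,-0.7,-0.7,0,5],[0,1.9,0,-0.7,-0.7,0,5]])

```text
t: 11.27
position: [0.573, -0.0215, 0.2123]
orientation: [[-0.512, 0.7, 0.499], [0.49, 0.714, -0.5], [-0.706, -0.012, -0.708]]
wrist_force: [-0.4, -0.3, -1.9]
opening: 0.652
```

>>> carry_out(commands=[[0,1.9,0,-0.7,-0.7,0,5],[0,1.9,0,-0.7,-0.7,0,5],[0,1.9,0,-0.7,-0.7,0,5],[0,1.9,0,-0.7,-0.7,0,5],[0,1.9,0,-0.7,-0.7,0,5],[0,1.9,0,-0.7,-0.7,0,5],[0,1.9,0,-0.7,-0.7,0,5],[0,1.9,0,-0.7,-0.7,0,5]])

```text
t: 11.93
position: [0.5731, 0.1304, 0.2123]
orientation: [[-0.079, 0.707, 0.703], [0.057, 0.707, -0.705], [-0.995, -0.016, -0.096]]
wrist_force: [0.1, 0.9, -1.6]
opening: 0.659
```

>>> carry_out(commands=[[0,1,0,-0.7,-0.7,0,5],[0,0,0,0,0,0,5],[0,0,0,0,0,0,5]])

```text
t: 12.18
position: [0.5729, 0.1401, 0.2122]
orientation: [[-0.023, 0.707, 0.707], [0.001, 0.708, -0.707], [-1.0, -0.016, -0.017]]
wrist_force: [-0.1, 0.7, -1.6]
opening: 0.653
```

```bash
python3 -c "from h import *;st()
s=bot.state();print(np.array(s['position'])-.019*np.array(s['orientation'])[:,1])"
```

```text
t 12.183
qpos [-0.315, 0.582, 2.442, 2.036, 1.502, -1.449]
position [0.573, 0.14, 0.212]
orientation [[-0.023, 0.707, 0.707], [0.001, 0.708, -0.707], [-1.0, -0.016, -0.017]]
wrist_force [-0.082, 0.723, -1.601]
opening 0.653
[0.55948591 0.12669085 0.21254808]
```

>>> carry_out(commands=[[0.1,0.3,-1,-0.12,-0.12,0,5],[0,0.3,-2,0,0,0,5],[0.05,0.1,-2,0,0,0,5],[0,0,-1.5,0,0,0,5],[0,0,-1,0,0,0,5],[0,0,0,0,0,0,5],[0,0,0,0,0,0,5]])

```text
t: 12.77
position: [0.5752, 0.1456, 0.1368]
orientation: [[-0.012, 0.708, 0.706], [-0.01, 0.706, -0.709], [-1.0, -0.016, -0.002]]
wrist_force: [0.2, 0.3, -2.4]
opening: 0.654
```

```bash
python3 -c "
from h import *;st()
s=bot.state();print(np.array(s['position'])-.019*np.array(s['orientation'])[:,1])
im=bot.get_image('top')[:,:,::-1].copy();c=bot.camera_info('top')
w=bot.get_image('wrist')[:,:,::-1]
print(proj(c,[(.5617,.1337,.03),(.5617,.1337,s['position'][2]+.018)]))
cv2.imwrite('pics/p4.png',np.hstack([cv2.resize(im[190:310,230:350],(400,400),interpolation=cv2.INTER_CUBIC),cv2.resize(w[130:430,170:470],(400,400))]));cv2.imwrite('pics/top4.png',im)"
```

```text
t 12.767
qpos [-0.297, 0.799, 2.462, 2.06, 1.611, -1.674]
position [0.575, 0.146, 0.137]
orientation [[-0.012, 0.708, 0.706], [-0.01, 0.706, -0.709], [-1.0, -0.016, -0.002]]
wrist_force [0.173, 0.317, -2.371]
opening 0.654
[0.56169402 0.13218952 0.13712462]
[[293.68254643 248.83848781]
 [289.54177496 242.44768408]]
```

View pics/p4.png

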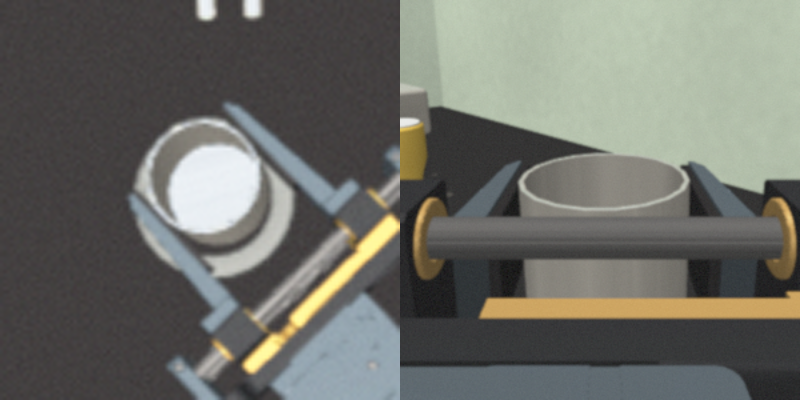

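Tumbler rim at crop (203,177), i.e. full-picture (290.9,243.1), against (289.5,242.4) when centred. That puts it about 2 mm short in y and 1 mm in x, so I correct and lower slowly.

>>> carry_out(commands=[[0.1,0.2,0,0,0,0,5],[0,0,-0.7,0,0,0,5],[0,0,-0.7,0,0,0,5],[0,0,-0.5,0,0,0,5],[0,0,-0.5,0,0,0,5],[0,0,0,0,0,0,5]])

```text
t: 13.37
position: [0.5755, 0.1488, 0.1117]
orientation: [[-0.013, 0.707, 0.707], [-0.011, 0.707, -0.707], [-1.0, -0.017, -0.002]]
wrist_force: [0.4, -0.3, -2.5]
opening: 0.651
```

```bash
python3 -c "from h import *;st()"
```

```text
t 13.367
qpos [-0.289, 0.869, 2.46, 2.063, 1.643, -1.734]
position [0.576, 0.149, 0.112]
orientation [[-0.013, 0.707, 0.707], [-0.011, 0.707, -0.707], [-1.0, -0.017, -0.002]]
wrist_force [0.407, -0.265, -2.519]
opening 0.651
```

Already 1 cm into the ring with no contact force; continue.

>>> carry_out(commands=[[0,0,-0.5,0,0,0,5],[0,0,-0.5,0,0,0,5],[0,0,-0.4,0,0,0,5],[0,0,-0.2,0,0,0,5],[0,0,-0.2,0,0,0,5],[0,0,-0.1,0,0,0,5],[0,0,0,0,0,0,5]])

```text
t: 13.95
position: [0.5755, 0.1488, 0.094]
orientation: [[-0.011, 0.707, 0.707], [-0.011, 0.707, -0.707], [-1.0, -0.016, -0.0]]
wrist_force: [0.3, 0.5, -1.1]
opening: 0.651
```

```bash
python3 -c "from h import *;st()"
```

```text
t 13.95
qpos [-0.289, 0.919, 2.456, 2.059, 1.666, -1.777]
position [0.575, 0.149, 0.094]
orientation [[-0.011, 0.707, 0.707], [-0.011, 0.707, -0.707], [-1.0, -0.016, -0.0]]
wrist_force [0.262, 0.517, -1.073]
opening 0.651
```

>>> carry_out(commands=[[0,0,-0.1,0,0,0,5],[0,0,-0.1,0,0,0,5],[0,0,0,0,0,0,6.3],[0,0,0,0,0,0,7],[0,0,0,0,0,0,9.1],[0,0,0,0,0,0,9.1],[0,0,0,0,0,0,9.1],[0,0,0,0,0,0,9.1]])

```text
t: 14.62
position: [0.5755, 0.1488, 0.0923]
orientation: [[-0.011, 0.707, 0.707], [-0.011, 0.707, -0.707], [-1.0, -0.016, 0.0]]
wrist_force: [0.4, 1.0, -0.9]
opening: 0.992
```

>>> carry_out(commands=[[-1.2,-1.2,0,0,0,0,9.1],[-1.5,-1.5,0,0,0,0,9.1],[-1.5,-1.5,0,0,0,0,9.1],[-1.5,-1.5,0,0,0,0,9.1],[-1.5,-1.5,0,0,0,0,9.1],[-1.5,-1.5,0,0,0,0,9.1],[0,0,0,0,0,0,9.1]])

```text
t: 15.2
position: [0.4881, 0.059, 0.0922]
orientation: [[-0.012, 0.711, 0.703], [-0.01, 0.703, -0.711], [-1.0, -0.016, -0.001]]
wrist_force: [0.8, -0.0, 0.2]
opening: 0.998
```

```bash
python3 -c "
from h import *;st()
im=bot.get_image('top')[:,:,::-1].copy();c=bot.camera_info('top')
sc=bot.get_image('scene')[:,:,::-1];cv2.imwrite('pics/top5.png',im)
b=((im.max(2)>95)*255).astype(np.uint8)
print(proj(c,[(.5617,.1337,.03),(.5617,.1337,.11),(.4906,.3315,.18)]))
cv2.imwrite('pics/p5.png',np.hstack([cv2.resize(im[190:310,230:350],(400,400),interpolation=cv2.INTER_CUBIC),cv2.resize(sc[170:310,280:420],(400,400))]))"
```

```text
t 15.2
qpos [-0.655, 0.975, 2.563, 1.702, 1.609, -1.962]
position [0.488, 0.059, 0.092]
orientation [[-0.012, 0.711, 0.703], [-0.01, 0.703, -0.711], [-1.0, -0.016, -0.001]]
wrist_force [0.792, -0.03, 0.164]
opening 0.998
[[293.68254643 248.83848781]
 [291.13665773 244.90915168]
 [170.72752451 281.63398032]]
```

View pics/p5.png

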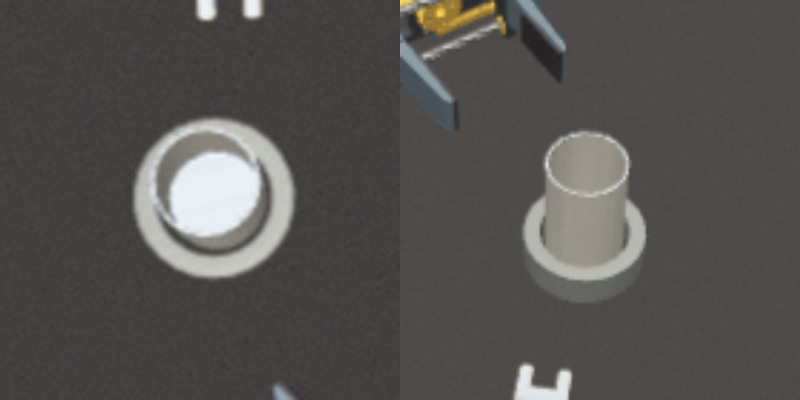

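Tumbler stands upright in the ring: rim at crop (206,182), i.e. (291.8,244.6), against (291.1,244.9) when exactly centred. Next the torch: raise, then turn the tool down.

>>> carry_out(commands=[[0,0,2,0,0,0,7.5],[0,0,3,0,0,0,7.5],[0,0,3,0,0,0,7.5],[0,0,3,0,0,0,7.5],[0,0,3,0,0,0,7.5],[0,0,3,0,0,0,7.5],[0,0,3,0,0,0,7.5],[0,0,1,0,0,0,7.5]])

```text
t: 15.97
position: [0.4878, 0.0639, 0.3067]
orientation: [[-0.004, 0.705, 0.709], [-0.013, 0.709, -0.705], [-1.0, -0.012, 0.007]]
wrist_force: [0.5, -0.9, -0.9]
opening: 0.824
```

>>> carry_out(commands=[[0,0,0,-1,1,0,7.5],[0,0,0,-1,1,0,7.5],[0,0,0,-1,1,0,7.5],[0,0,0,-1,1,0,7.5],[0,0,0,-1,1,0,7.5],[0,0,0,-1,1,0,7.5],[0,0,0,-1,1,0,7.5],[0,0,0,-1,1,0,7.5]])

```text
t: 16.63
position: [0.4861, 0.0652, 0.3017]
orientation: [[-0.573, 0.406, 0.712], [-0.576, 0.419, -0.702], [-0.584, -0.812, -0.006]]
wrist_force: [-0.7, 0.8, -0.7]
opening: 0.822
```

```bash
python3 -c "from h import *;st()"
```

```text
t 16.633
qpos [-0.245, -0.05, 1.946, 0.642, 1.005, 0.249]
position [0.486, 0.065, 0.302]
orientation [[-0.573, 0.406, 0.712], [-0.576, 0.419, -0.702], [-0.584, -0.812, -0.006]]
wrist_force [-0.734, 0.793, -0.701]
opening 0.822
```

>>> carry_out(commands=[[0,1.5,0,-1,1,0,7.5],[0,2.5,0,-1,1,0,7.5],[0,3,0,-1,1,0,7.5],[0.1,3,0,-1,1,0,7.5],[0.1,3,0,-1,1,0,7.5],[0.1,3,0,0,0,0,7.5],[0.1,3,0,0,0,0,7.5],[0.1,3,0,0,0,0,7.5]])

```text
t: 17.3
position: [0.4894, 0.278, 0.2988]
orientation: [[-0.702, 0.03, 0.712], [-0.709, 0.059, -0.702], [-0.063, -0.998, -0.02]]
wrist_force: [0.1, 0.9, -1.3]
opening: 0.823
```

>>> carry_out(commands=[[0,2.5,0,0,0,0,7.5],[0,2,0,0,0,0,7.5],[0,0,0,0,0,0,7.5],[0,0,0,0,0,0,7.5]])

```text
t: 17.63
position: [0.4895, 0.3209, 0.2989]
orientation: [[-0.702, 0.031, 0.712], [-0.709, 0.059, -0.702], [-0.063, -0.998, -0.02]]
wrist_force: [0.3, -0.6, -0.3]
opening: 0.818
```

```bash
python3 -c "
from h import *;st()
i=bot.camera_info('wrist');print(proj(i,[(.491,.3315,.18)]))
cv2.imwrite('pics/w6.png',bot.get_image('wrist')[:,:,::-1])"
```

```text
t 17.633
qpos [0.541, 0.266, 1.432, 0.035, 1.388, 1.315]
position [0.489, 0.321, 0.299]
orientation [[-0.702, 0.031, 0.712], [-0.709, 0.059, -0.702], [-0.063, -0.998, -0.02]]
wrist_force [0.26, -0.623, -0.31]
opening 0.818
[[319.82759252 229.4942168 ]]
```

View pics/w6.png

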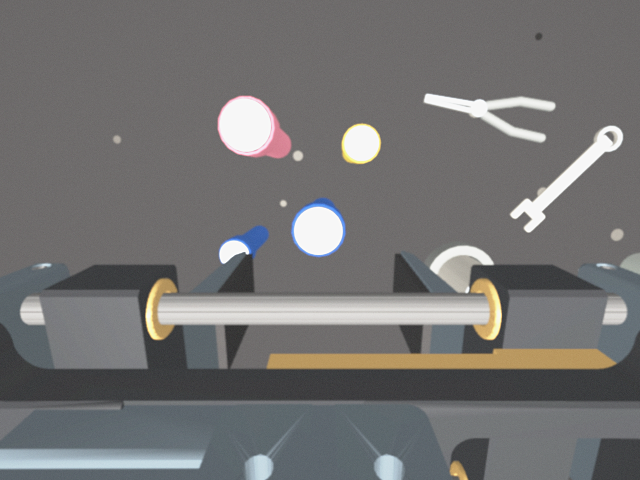

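Wrist view: torch head at (318.5,230) against a predicted (319.8,229.5), so its position is good to about 1 mm. Small blue torch (235,248), yellow (360,143) and pink (247,125) all stay outside the fingers.

>>> carry_out(commands=[[0.1,0.8,0,-0.68,0.36,0,7.5],[0.05,0.25,-1.5,0,0,0,7.5],[0,0,-2.5,0,0,0,7.5],[0,0,-2,0,0,0,7.5],[0,0,0,0,0,0,7.5],[0,0,0,0,0,0,7.5]])

```text
t: 18.18
position: [0.4922, 0.3285, 0.2392]
orientation: [[-0.707, -0.001, 0.708], [-0.708, -0.001, -0.707], [0.001, -1.0, 0.0]]
wrist_force: [-0.4, -0.0, 0.5]
opening: 0.825
```

```bash
python3 -c "from h import *;st()"
```

```text
t 18.183
qpos [0.569, 0.333, 1.481, -0.0, 1.329, 1.354]
position [0.492, 0.329, 0.239]
orientation [[-0.707, -0.001, 0.708], [-0.708, -0.001, -0.707], [0.001, -1.0, 0.0]]
wrist_force [-0.369, -0.004, 0.536]
opening 0.825
```

Now down 9.4 cm with a 3 mm correction in y, then grip.

>>> carry_out(commands=[[-0.1,0.3,-1,0,0,0,7.5],[0,0,-2,0,0,0,7.5],[0,0,-2,0,0,0,7.5],[0,0,-2,0,0,0,7.5],[0,0,-1.5,0,0,0,7.5],[0,0,-0.9,0,0,0,7.5],[0,0,0,0,0,0,7.5]])

```text
t: 18.77
position: [0.4912, 0.3322, 0.1444]
orientation: [[-0.706, -0.001, 0.708], [-0.708, -0.001, -0.706], [0.001, -1.0, 0.0]]
wrist_force: [-0.7, 0.2, -0.4]
opening: 0.823
```

>>> carry_out(commands=[[0,0,0,0,0,0,4],[0,0,0,0,0,0,4],[0,0,0,0,0,0,4],[0,0,0,0,0,0,4],[0,0,0,0,0,0,4],[0,0,0,0,0,0,4],[0,0,0,0,0,0,4],[0,0,0,0,0,0,4]], grip_force=30)

```text
t: 19.43
position: [0.4922, 0.333, 0.1464]
orientation: [[-0.706, 0.003, 0.708], [-0.708, 0.002, -0.706], [-0.003, -1.0, 0.001]]
wrist_force: [-0.9, 0.7, 5.8]
opening: 0.518
```

```bash
python3 -c "from h import *;st()"
```

```text
t 19.433
qpos [0.575, 0.397, 1.624, -0.0, 1.117, 1.359]
position [0.492, 0.333, 0.146]
orientation [[-0.706, 0.003, 0.708], [-0.708, 0.002, -0.706], [-0.003, -1.0, 0.001]]
wrist_force [-0.856, 0.68, 5.777]
opening 0.518
```

>>> carry_out(commands=[[0,0,1,0,0,0,4],[0,0,2,0,0,0,4],[0,0,3,0,0,0,4],[0,0,3,0,0,0,4],[0,0,3,0,0,0,4],[0,0,3,0,0,0,4],[0,0,0,0,0,0,4]])

```text
t: 20.02
position: [0.4939, 0.3339, 0.3022]
orientation: [[-0.706, 0.011, 0.708], [-0.708, 0.007, -0.706], [-0.013, -1.0, 0.003]]
wrist_force: [0.3, 0.2, -1.0]
opening: 0.519
```

>>> carry_out(commands=[[0.4,-1.3,0,0,0,0,4],[0.8,-2.6,0,0,0,0,4],[1.2,-3.2,0,0,0,0,4],[1.2,-3.2,0,0,0,0,4],[1.2,-3.2,0,0,0,0,4],[1.2,-3.2,0,0,0,0,4],[0.7,-2.2,0,0,0,0,4],[0.3,-1,0,0,0,0,4]])

```text
t: 20.68
position: [0.5616, 0.1294, 0.2933]
orientation: [[-0.709, -0.003, 0.706], [-0.706, -0.002, -0.709], [0.004, -1.0, -0.0]]
wrist_force: [-0.6, 1.2, -1.2]
opening: 0.515
```

>>> carry_out(commands=[[0,0,0,0,0,0,4],[0,0,0,0,0,0,4]])

```text
t: 20.85
position: [0.5611, 0.1335, 0.2943]
orientation: [[-0.707, -0.001, 0.707], [-0.707, 0.001, -0.707], [0.0, -1.0, -0.002]]
wrist_force: [0.2, -1.3, -1.5]
opening: 0.52
```

```bash
python3 -c "
from h import *;st()
sc=bot.get_image('scene')[:,:,::-1];cs=bot.camera_info('scene')
print(proj(cs,[(.562,.134,.11),(.562,.134,.14)]))
cv2.imwrite('pics/p7.png',cv2.resize(sc[90:290,250:450],(600,600),interpolation=cv2.INTER_CUBIC))"
```

```text
t 20.85
qpos [0.213, 0.285, 1.413, 0.001, 1.444, 0.998]
position [0.561, 0.133, 0.294]
orientation [[-0.707, -0.001, 0.707], [-0.707, 0.001, -0.707], [0.0, -1.0, -0.002]]
wrist_force [0.185, -1.294, -1.479]
opening 0.52
[[345.24735571 226.82919295]
 [345.72363794 216.91550645]]
```

View pics/p7.png

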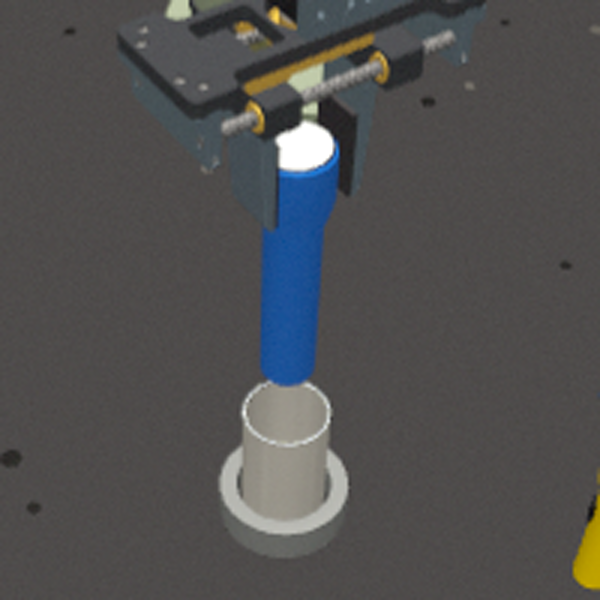

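Torch hangs upright: tail at crop (287,370), tumbler mouth at (286,412). Lined up; lowering.

>>> carry_out(commands=[[0,0,-1,0,0,0,4],[0,0,-1.5,0,0,0,4],[0,0,-1.5,0,0,0,4],[0,0,-1.5,0,0,0,4],[0,0,-1.5,0,0,0,4],[0,0,-1.5,0,0,0,4],[0,0,-1.5,0,0,0,4],[0,0,0,0,0,0,4]])

```text
t: 21.57
position: [0.559, 0.1345, 0.1916]
orientation: [[-0.704, -0.006, 0.71], [-0.71, -0.001, -0.705], [0.005, -1.0, -0.004]]
wrist_force: [-1.0, 0.0, -2.3]
opening: 0.515
```

>>> carry_out(commands=[[0,0,-1.5,0,0,0,4],[0,0,-1,0,0,0,4],[0,0,-0.7,0,0,0,4],[0,0,-0.4,0,0,0,4],[0,0,-0.4,0,0,0,4],[0,0,0,0,0,0,4]])

```text
t: 22.07
position: [0.5615, 0.1337, 0.155]
orientation: [[-0.706, 0.001, 0.708], [-0.708, 0.0, -0.706], [-0.001, -1.0, 0.0]]
wrist_force: [-1.0, 0.0, -1.6]
opening: 0.515
```

```bash
python3 -c "from h import *;st()"
```

```text
t 22.067
qpos [0.214, 0.365, 1.651, 0.0, 1.125, 0.997]
position [0.562, 0.134, 0.155]
orientation [[-0.706, 0.001, 0.708], [-0.708, 0.0, -0.706], [-0.001, -1.0, 0.0]]
wrist_force [-0.951, 0.042, -1.615]
opening 0.515
```

>>> carry_out(commands=[[0,0,-0.2,0,0,0,4],[0,0,-0.2,0,0,0,4],[0,0,-0.2,0,0,0,4],[0,0,-0.1,0,0,0,4],[0,0,0,0,0,0,4],[0,0,0,0,0,0,4]])

```text
t: 22.57
position: [0.5622, 0.1337, 0.1494]
orientation: [[-0.706, 0.003, 0.708], [-0.708, 0.001, -0.706], [-0.003, -1.0, 0.001]]
wrist_force: [-1.7, -0.3, 5.2]
opening: 0.52
```

```bash
python3 -c "from h import *;st()"
```

```text
t 22.567
qpos [0.213, 0.37, 1.659, 0.0, 1.11, 0.997]
position [0.562, 0.134, 0.149]
orientation [[-0.706, 0.003, 0.708], [-0.708, 0.001, -0.706], [-0.003, -1.0, 0.001]]
wrist_force [-1.672, -0.327, 5.154]
opening 0.52
```

Tail is on the bottom (+5 N). Release and go up.

>>> carry_out(commands=[[0,0,0,0,0,0,5.2],[0,0,0,0,0,0,6],[0,0,0,0,0,0,7.5],[0,0,0,0,0,0,7.5],[0,0,0,0,0,0,7.5],[0,0,0,0,0,0,7.5],[0,0,0.5,0,0,0,7.5],[0,0,1,0,0,0,7.5]])

```text
t: 23.23
position: [0.561, 0.1334, 0.1628]
orientation: [[-0.706, -0.001, 0.708], [-0.708, -0.0, -0.706], [0.001, -1.0, -0.001]]
wrist_force: [-0.1, -0.2, -0.3]
opening: 0.82
```

>>> carry_out(commands=[[0,0,1.5,0,0,0,7.5],[0,0,2,0,0,0,7.5],[0,0,2,0,0,0,7.5],[0,0,3,0,0,0,7.5],[-2,0,3,0,0,0,7.5],[-4,0,1,0,0,0,7.5],[-4,0,0,0,0,0,7.5],[0,0,0,0,0,0,7.5]])

```text
t: 23.9
position: [0.4552, 0.1331, 0.2903]
orientation: [[-0.705, -0.001, 0.709], [-0.709, 0.001, -0.705], [0.0, -1.0, -0.002]]
wrist_force: [-0.3, -0.5, -0.9]
opening: 0.816
```

>>> carry_out(commands=[[-4,-1,0,0,0,0,7.5],[-4,-1,0,0,0,0,7.5],[0,0,0,0,0,0,7.5],[0,0,0,0,0,0,7.5],[0,0,0,0,0,0,7.5],[0,0,0,0,0,0,7.5]])

```text
t: 24.4
position: [0.383, 0.1139, 0.2891]
orientation: [[-0.706, 0.003, 0.708], [-0.708, 0.001, -0.706], [-0.003, -1.0, 0.001]]
wrist_force: [0.9, 0.4, -0.3]
opening: 0.828
```

```bash
python3 -c "
from h import *;st()
sc=bot.get_image('scene')[:,:,::-1];t=bot.get_image('top')[:,:,::-1]
c=bot.camera_info('top');print(proj(c,[(.562,.134,.18),(.562,.134,.11)]))
cv2.imwrite('pics/p8.png',np.hstack([cv2.resize(sc,(440,330)),cv2.resize(t[190:310,230:350],(330,330))]))"
```

```text
t 24.4
qpos [0.26, -0.009, 1.779, 0.0, 1.368, 1.044]
position [0.383, 0.114, 0.289]
orientation [[-0.706, 0.003, 0.708], [-0.708, 0.001, -0.706], [-0.003, -1.0, 0.001]]
wrist_force [0.946, 0.374, -0.332]
opening 0.828
[[288.41212561 240.79445308]
 [290.97427095 244.74298724]]
```

View pics/p8.png

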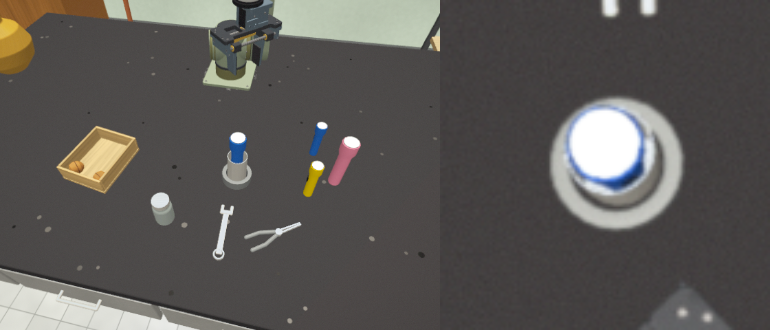

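The torch stands head up in the tumbler. In the top crop its head is at (606,144), about 1 px from the expected upright position. Both walnuts are in the tray, the jar, spanner and pliers look unmoved, and the arm is clear, so I hand in.

```bash
python3 -c "
from plant import bot;print(bot.sign_off())"
```

```text
the job is handed in; nothing more can be done
None
```

The job is done and handed in at about 24 s; `sign_off` gives no verdict. I tipped the two walnuts out into the tray with the tumbler rolled to about 125°. I then stood the empty tumbler in the ring holder, stood the torch in it lamp head up, and backed the arm away.

**Last checks:**
- **Walnuts:** both were in the tray in the last picture.
- **Tumbler:** it was upright, with its rim within about 1–2 mm of the ring's centre before the torch went in. It was released at the same tool height at which I gripped it standing on the counter, so it should be fully down.
- **Torch:** it touched the bottom with about 5 N of contact force before release. Afterwards its head was within about 1 pixel (about 2 mm) of the upright position.
- **Bystanders:** the jar, spanner and pliers look unmoved; I judged this by eye and did not measure it.
- **Arm:** it was clear of everything, and the only external wrist force was about 1 N of sensor noise.

No check failed or disagreed.

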